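# Take the notched gel plate out of its clamped stand

### The arm

A 7-joint arm with a two-finger parallel gripper is mounted at the origin on a cart in front of the work surface, level with it; the furniture and walls round the work are solid. World frame = base frame: x ahead of the robot, y to its left, z up, the work surface at z = 0. Lengths are in m, angles in rad, forces in N, time in s.
With the tool pointing down it reaches from about 0.4 to 0.9 m from the base axis. Payload 5.5 kg.
Tool frame: the origin (TCP) lies midway between the tips of the shut fingers; the grasp point (between the pads) lies 19 mm behind it (manip.grip_depth is the distance from the TCP to the grasp point, in m); z points along the fingers, x is the direction in which the jaws open and shut, and the axes are right-handed (so a half turn about z gives the same grasp; the last joint's range is limited). The gripper opens to 92 mm and grips with 3 to 60 N. Pads are 19 mm wide; open, the fingers measure 130 mm over their backs; the gripper's body (75 mm by 190 mm) begins 47 mm behind the grasp point.
Start: joints at [1.366, 0.501, -0.427, 1.55, 0.221, 1.138, -0.21], TCP at [0.293, -0.58, 0.227] pointing down, gripper open.
Joint ranges: [-2.88, 2.88], [-0.31, 2.03], [-1.54, 1.56], [0.2, 2.42], [-1.41, 4.55], [0.19, 2.02], [-2.57, 2.57]. Speed limits (rad/s): [2.57, 2.57, 3.14, 3.14, 3.14, 3.14, 3.14].

### API

Orientations are given as a unit quaternion [x, y, z, w].
In Python, from bench import manip, effector, viewer gives the robot as it stands. Calls block until the motion is done:
- manip.move_pose(position, orientation): joint-space move of the TCP to a pose.
- manip.servo_line(position, ori=None, vel=0.15): straight line of the TCP; ori=None keeps the orientation; vel is the mean speed in m/s.
- manip.movej(angles): joint-space move.
- effector.open_jaws() and effector.close(f_grip=None): open the fingers fully, or close them until they stop; f_grip is the grip in N (None keeps the last).
- manip.sleep(seconds).
- manip.solve_ik(position, orientation): joint angles nearest the present ones, or None.
- viewer.get_image(name): name is "scene" or "top" or "wrist"; returns the picture (420x560x3 uint8, red, green, blue); there is no depth.
- viewer.get_calibration(name): a dict with "vfov" (degrees; the focal length in pixels is half the picture's height over the tangent of half this angle, whatever the lens; pixels are square), "cx", "cy" (the principal point, pixels), "dist_coeffs" ([k1, k2, p1, p2, k3] as OpenCV has them; the pictures are not rectified), "eye" and "attitude" of the camera in the world. Camera axes: x right, y down, z forward; pixel columns grow to the right and rows downward; lengths in m; the calibration is good to about 2 mm. A picture is of the moment at which its call begins: read the wrist's pose just before it. get_calibration takes no time and is no camera call; for the wrist camera it gives the pose at the moment of the call.
A pose or a line that the arm cannot do raises manip.PlanningError and nothing moves.
- manip.hand_in(): hands the job in, once; it reports no verdict.
Readings, each from a call of its own:
- manip.current_clock(): time.
- manip.current_q(): joint angles.
- manip.current_joint_velocities(): joint speeds.
- manip.current_tau(): joint torques, N m.
- manip.current_tool_pos(): TCP position.
- manip.current_tcp_rot(): TCP orientation.
- manip.current_force(): force on the tool from outside, world axes, zero at the start.
- manip.current_wrist_torque(): the same for the moment, N m.
- manip.current_finger_gap(): finger opening in m.
Only numpy, scipy, OpenCV 4.12 (cv2) and the standard library are available. Lean on these libraries where they do the work, as an engineer would, in place of code of your own. Each camera call takes 0.05 s, during which the arm holds its last target. There are 200 camera calls.

### The job

Open both turn clamps over the notched gel plate all the way to their end stops, then slide that plate up out of its slot by its top edge and stand it upright, notch uppermost and centred, between the wire posts of the drain rack, setting it down without dropping it. Leave the plain plate clamped in its bay and do not disturb the things standing about.

Things in the scene. Friction and masses are not known exactly. Their poses are not given: they have to be found in the camera images.
- notched_plate: white ceramic gel plate, 120 wide x 110 high x 8 mm thick, 0.2 kg, with a notch 56 wide and 15 mm deep in the middle of its top edge (95 mm high there); stands in either bay of the stand, leaning 25 degrees. Origin: middle of its bottom edge; x through the thickness, y along the width, z up the plate to the notched edge
- plain_plate: plain white ceramic plate, 120 x 110 x 8 mm, straight top edge, no notch; stands in the other bay. Origin and axes as for the notched plate
- drain_rack: fixed drain rack: grey base 66 (x) x 150 (y) x 12 mm high with four steel wire posts (6 mm, at y = +-42 mm; pairs 13 mm clear about x = 0, straight to z = 58, then flared to 32 mm clear at z = 76). A plate stands on the base between the posts, its width along the rack's y. Origin: centre of the underside; z up
- bay_near: bay of the fixed grey plate stand on the robot's side (bays 70 mm apart): edge channels 72 mm deep, 12 mm gap, between pillars (20 mm square, y = +-78, tops z = 108 mm). Origin: middle of the bay's floor, on which the plate stands; y along the plate (left +), z up the slot, leaning 25 degrees to the front, x normal to the plate. Along z the near bay is 30 mm higher than the far one
- clamp_near_left (a joint): left turn clamp of the near bay, rad: 0 = its steel tab (30 mm long) lies over the top corner of the plate, 1.4 = end stop, tab swung clear to the back; opens counter-clockwise looking down on it; stays where it is left
- clamp_near_left_grip (a point): grip point on that clamp's black bar knob (bay y = +78, z = 145 mm): bar 36 long x 12 thick x 34 mm high, top 11 mm above this point, foot disc (20 mm diameter) 23 mm below; turns about the bay's z; its length lies along the bay's y at 0 and turns with the joint (point y along the bar)
- clamp_near_right (a joint): right turn clamp of the near bay, rad: 0 = its steel tab (30 mm long) lies over the top corner of the plate, 1.4 = end stop, tab swung clear to the back; opens clockwise looking down on it; stays where it is left
- clamp_near_right_grip (a point): grip point on that clamp's black bar knob (bay y = -78, z = 145 mm): bar 36 long x 12 thick x 34 mm high, top 11 mm above this point, foot disc (20 mm diameter) 23 mm below; turns about the bay's z; its length lies along the bay's y at 0 and turns with the joint (point y along the bar)
- bay_far: bay of the fixed grey plate stand on the side away from the robot (bays 70 mm apart): edge channels 72 mm deep, 12 mm gap, between pillars (20 mm square, y = +-78, tops z = 108 mm). Origin: middle of the bay's floor, on which the plate stands; y along the plate (left +), z up the slot, leaning 25 degrees to the front, x normal to the plate. Along z the near bay is 30 mm higher than the far one
- clamp_far_left (a joint): left turn clamp of the far bay, rad: 0 = its steel tab (30 mm long) lies over the top corner of the plate, 1.4 = end stop, tab swung clear to the back; opens counter-clockwise looking down on it; stays where it is left
- clamp_far_left_grip (a point): grip point on that clamp's black bar knob (bay y = +78, z = 145 mm): bar 36 long x 12 thick x 34 mm high, top 11 mm above this point, foot disc (20 mm diameter) 23 mm below; turns about the bay's z; its length lies along the bay's y at 0 and turns with the joint (point y along the bar)
- clamp_far_right (a joint): right turn clamp of the far bay, rad: 0 = its steel tab (30 mm long) lies over the top corner of the plate, 1.4 = end stop, tab swung clear to the back; opens clockwise looking down on it; stays where it is left
- clamp_far_right_grip (a point): grip point on that clamp's black bar knob (bay y = -78, z = 145 mm): bar 36 long x 12 thick x 34 mm high, top 11 mm above this point, foot disc (20 mm diameter) 23 mm below; turns about the bay's z; its length lies along the bay's y at 0 and turns with the joint (point y along the bar)
- amber_bottle: brown glass bottle with gold cap, 51 mm diameter x 120 mm, bystander; origin at the centre of its underside
- petri_dish: closed petri dish, 92 mm diameter x 14 mm, bystander; origin at the centre of its underside
- timer: bench timer, 70 x 72 x 18 mm, bystander; origin at the centre of its underside
- marker: black and white marker pen, 17 x 135 x 16 mm, bystander; origin at the centre of its underside
- specimen_jar: clear jar with red lid, 63 mm diameter x 66 mm, bystander; origin at the centre of its underside
Mind the look-alikes: they are no part of the job. Leave any green look-alike of the notched_plate alone.

How it is judged:
On the way, in this order (a step that is already met when the one before it is completed fails the run):
1. both clamps of the notched plate's bay are open to their stops while the plate is still in the slot (((distance between notched_plate and bay_near below 0.012 m and value of joint each of clamp_near_left, clamp_near_right above 1.2 rad) or (distance between notched_plate and bay_far below 0.012 m and value of joint each of clamp_far_left, clamp_far_right above 1.2 rad))), for 0.2 s.
2. the notched plate is being drawn out along its slot, square to it (((value of joint each of clamp_near_left, clamp_near_right above 1.2 rad and z of notched_plate in the frame of bay_near between 0.05 and 0.13 m and x of notched_plate in the frame of bay_near between -0.015 and 0.015 m and angle between the z axis of notched_plate and the z axis of bay_near, either way round below 0.2 rad) or (value of joint each of clamp_far_left, clamp_far_right above 1.2 rad and z of notched_plate in the frame of bay_far between 0.05 and 0.13 m and x of notched_plate in the frame of bay_far between -0.015 and 0.015 m and angle between the z axis of notched_plate and the z axis of bay_far, either way round below 0.2 rad))), for 0.1 s.
At the end, for the whole second after the job is handed in: Notched plate released, still, on the rack's base between the posts: upright and in line within 11 degrees, bottom edge within 12 mm across, 22 mm along, 6 mm in height. Its bay's clamps stay open (over 1.2 rad); plain plate in its bay within 12 mm, its clamps under 0.5 rad (x of notched_plate in the frame of drain_rack between -0.012 and 0.012 m and y of notched_plate in the frame of drain_rack between -0.022 and 0.022 m and z of notched_plate in the frame of drain_rack between 0.006 and 0.018 m and angle between notched_plate's own z axis and vertical below 0.2 rad and angle between the y axis of notched_plate and the y axis of drain_rack, either way round below 0.2 rad and linear speed of notched_plate below 0.02 m/s and angular speed of notched_plate below 0.3 rad/s and ((value of joint each of clamp_near_left, clamp_near_right above 1.2 rad and distance between plain_plate and bay_far below 0.012 m and value of joint each of clamp_far_left, clamp_far_right below 0.5 rad) or (value of joint each of clamp_far_left, clamp_far_right above 1.2 rad and distance between plain_plate and bay_near below 0.012 m and value of joint each of clamp_near_left, clamp_near_right below 0.5 rad))); the robot touches nothing.
It fails at once if the plain plate is shifted by more than 15 mm (distance of plain_plate from where it was at the start of the episode above 0.015 m).
It fails at once if a clamp of the plain plate's bay is opened (over 0.5 rad) ((distance between plain_plate and bay_near below 0.012 m and value of joint clamp_near_left above 0.5 rad) or (distance between plain_plate and bay_near below 0.012 m and value of joint clamp_near_right above 0.5 rad) or (distance between plain_plate and bay_far below 0.012 m and value of joint clamp_far_left above 0.5 rad) or (distance between plain_plate and bay_far below 0.012 m and value of joint clamp_far_right above 0.5 rad)).
It fails at once if the notched plate is dropped: faster than 0.7 m/s with its bottom edge under 90 mm (height (world z) of notched_plate below 0.09 m and linear speed of notched_plate above 0.7 m/s).
It fails at once if a bystander (bottle, dish, timer, marker, jar) is moved by more than 30 mm (distance of any of amber_bottle, petri_dish, timer, marker, specimen_jar from where it was at the start of the episode above 0.03 m).
It also fails if it takes over 64 s, if anything falls off the work surface, if the arm or the gripper's body presses on something with over 40 N, if the wrist force passes 120 N, or if a joint passes its speed limit or range.

## Working session

There is one attempt and no reset: what is moved stays moved. The work goes in short steps, each a Python script; the robot and the scene stay as the last script left them, time stands still between calls to the robot, and variables do not carry over. Pictures are saved under pics/ and viewed, about 8 in all and at most 12, crops included, and the job is handed in when it is done.

```bash
mkdir -p pics; ls
python3 - <<'E'
from bench import manip, effector, viewer
import cv2
for n in ("scene","top"):
    im=viewer.get_image(n); c=viewer.get_calibration(n); print(n,c)
    cv2.imwrite(f"pics/{n}0.png",cv2.resize(im[:,:,::-1],(800,600),interpolation=cv2.INTER_CUBIC))
    cv2.imwrite(f"pics/raw_{n}0.png",im[:,:,::-1])
print(manip.current_clock(),manip.grip_depth,manip.current_tcp_rot())
E
```

```text
pics
scene {'vfov': 54.564442974753746, 'cx': 285.53433933753354, 'cy': 216.6258133997457, 'dist_coeffs': array([-0.11738512,  0.        ,  0.        ,  0.        ,  0.        ]), 'eye': array([-0.11347676,  1.11093541,  0.72203094]), 'attitude': array([-0.26257031,  0.82065243, -0.4836014 ,  0.15400033])}
top {'vfov': 47.32149922367633, 'cx': 277.56649040692815, 'cy': 200.4082648307411, 'dist_coeffs': array([-0.01986978,  0.        ,  0.        ,  0.        ,  0.        ]), 'eye': array([0.38627981, 0.24143568, 1.50897759]), 'attitude': array([-0.70186224,  0.71015694, -0.04391371,  0.03373595])}
0.1 0.0188 [ 8.51781812e-01 -5.23895957e-01 -7.36316344e-04 -4.77628528e-04]
```

View pics/scene0.png

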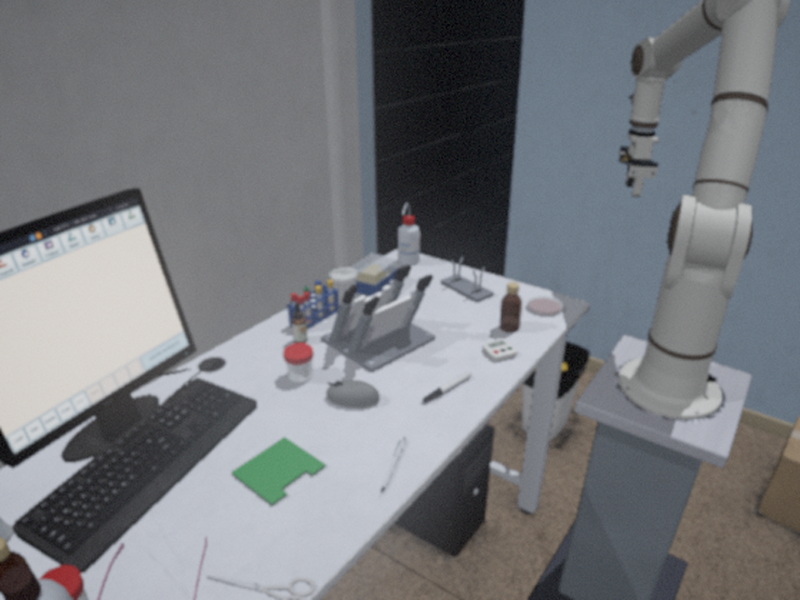

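View pics/top0.png

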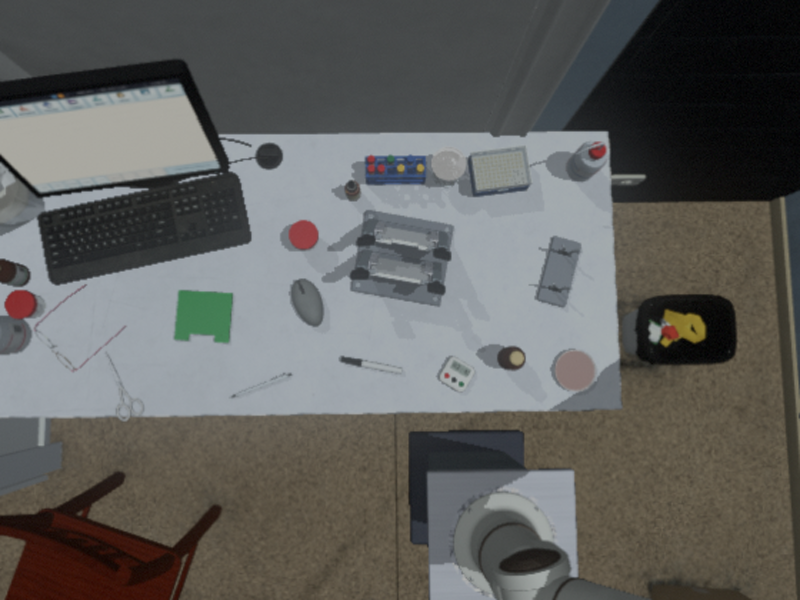

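Scene: stand at about (380,320) in the scene view, (403,258) in the top view; rack at (467,288) / (558,271). A green notched look-alike lies at (278,470) / (205,316). Now a close crop.

Run:
```python
import cv2,numpy as np
s=cv2.imread("pics/raw_scene0.png");t=cv2.imread("pics/raw_top0.png")
a=cv2.resize(s[175:265,215:315],(555,500),interpolation=cv2.INTER_CUBIC) # 5.55x
b=cv2.resize(t[140:220,240:325],(531,500),interpolation=cv2.INTER_CUBIC)
a=cv2.resize(s[178:262,218:308],None,fx=4.4,fy=4.4,interpolation=cv2.INTER_CUBIC)
b=cv2.resize(t[138:222,238:328],None,fx=4.4,fy=4.4,interpolation=cv2.INTER_CUBIC)
cv2.imwrite("pics/crop0.png",np.hstack([a,b]));print(a.shape)
```

```text
(370, 396, 3)
```

View pics/crop0.png

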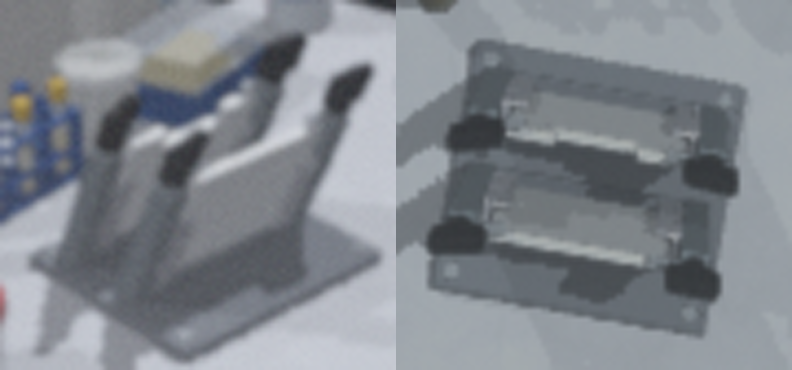

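Candidates: far-bay plate (scene crop ≈(235,110), shows a step in the top edge → likely notched), near-bay plate (≈(245,165), straight edge → plain), green look-alike on the bench (ignored). Next I fit coarse poses, then check close up with the wrist camera.

```bash
cat > h.py <<'E'
import numpy as np, cv2
from scipy.spatial.transform import Rotation as R
from scipy.optimize import least_squares
def proj(c,P):
    Rc=R.from_quat(c["attitude"]).as_matrix(); p=(np.atleast_2d(P)-c["eye"])@Rc
    f=210/np.tan(np.radians(c["vfov"])/2)
    K=np.array([[f,0,c["cx"]],[0,f,c["cy"]],[0,0,1.]])
    return cv2.projectPoints(p,np.zeros(3),np.zeros(3),K,np.array(c["dist_coeffs"]))[0][:,0]
def bayR(yaw): # columns: x,y,z of the bay
    return (R.from_euler('z',yaw)*R.from_euler('y',-25,degrees=True)).as_matrix()
def bay(s,near): # s = x,y,yaw,z0 of far bay origin
    Rb=bayR(s[2]); o=np.array([s[0],s[1],s[3]])
    if near: o=o-R.from_euler('z',s[2]).apply([D,0,0])
    return o,Rb
D=0.070
def pt(s,near,p): o,Rb=bay(s,near); return o+Rb@np.array(p,float)
def rackpt(r,p): return np.array([r[0],r[1],0])+R.from_euler('z',r[2]).apply(p)
E
python3 - <<'E'
from h import *
from bench import viewer,manip
ct,cs=viewer.get_calibration("top"),viewer.get_calibration("scene")
kn=[(0,1),(0,-1),(1,1),(1,-1)]
T=np.array([(474,132),(711,173),(457,237),(692,280)],float); T=np.c_[238+(T[:,0]-396)/4.4,138+T[:,1]/4.4]
S=np.array([(118,122),(280,58),(186,157),(348,88)],float); S=np.c_[218+S[:,0]/4.4,178+S[:,1]/4.4]
def f(s):
    P=np.array([pt(s,n,(0,.078*y,.139)) for n,y in kn])
    return np.r_[(proj(ct,P)-T).ravel(),(proj(cs,P)-S).ravel()]
r=least_squares(f,[.6,.2,0,.02]); print("stand",r.x,np.round(r.fun,1))
C=np.array([(552,236),(581,243),(566,306),(537,299)])/1.42857
L=[(.033,.075,.012),(.033,-.075,.012),(-.033,-.075,.012),(-.033,.075,.012)]
g=lambda q:(proj(ct,[rackpt(q,p) for p in L])-C).ravel()
# corner match: (552,236)=far-left
r2=least_squares(g,[.5,-.1,np.radians(75)]);
L0=L
best=None
for k in range(4):
    L=L0[k:]+L0[:k]
    for y in (0,1.2,-1.2):
        q=least_squares(g,[.6,-.1,y])
        if best is None or q.cost<best.cost-1e-6: best=q
print("rack",best.x,np.round(best.fun,1))
q0=manip.current_q()
c=viewer.get_calibration("wrist");print(c["vfov"],np.round((R.from_quat(manip.current_tcp_rot()).inv()).apply(c["eye"]-manip.current_tool_pos()),3),np.round((R.from_quat(manip.current_tcp_rot()).inv()*R.from_quat(c["attitude"])).as_matrix(),2))
E
```

```text
stand [ 0.67342216  0.19375554 -0.18547097  0.01949408] [ 0.5  0.4 -0.1  0.4  0.   0.3  0.2 -0.1 -0.1  0.3 -0.  -0.3 -0.7  0.2
 -0.4 -0.3]
rack [ 0.58186113 -0.14164975  1.3032943 ] [ 0.2 -0.8 -0.  -0.5 -0.1  0.9 -0.1  0.5]
59.99377024755048 [-0.001 -0.084 -0.156] [[ 1.   -0.   -0.  ]
 [ 0.    0.95  0.31]
 [ 0.   -0.31  0.95]]
```

```bash
cat >> h.py <<'E'
S0=[0.6734,0.1938,-0.1855,0.0195]; R0=[0.5819,-0.1416,1.3033]
def toolq(x,z):
    x=np.array(x)/np.linalg.norm(x); z=np.array(z)/np.linalg.norm(z)
    return R.from_matrix(np.c_[x,np.cross(z,x),z]).as_quat()
def grab(viewer,name,fn):
    import pickle
    c=viewer.get_calibration(name); im=viewer.get_image(name)[:,:,::-1]
    cv2.imwrite(fn+"_raw.png",im); pickle.dump(c,open(fn+".pkl","wb"))
    cv2.imwrite(fn+".png",cv2.resize(im,(800,600),interpolation=cv2.INTER_CUBIC))
E
python3 - <<'E'
from h import *
from bench import viewer,manip
def go(p,xs,z):
    q=None
    for x in xs:
        s=manip.solve_ik(p,toolq(x,z))
        if s is not None:
            d=np.abs(s-manip.current_q()).max()
            if q is None or d<q[0]: q=(d,s)
    print(q)
    manip.movej(q[1])
    print(manip.current_clock(),np.round(manip.current_tool_pos(),3))
ex=R.from_euler('z',R0[2]).apply([1,0,0]); 
go(rackpt(R0,[0,0,.28])+[-.05,0,0],[[0,-1,0],[0,1,0]],[0,0,-1])
grab(viewer,"wrist","pics/w_rack")
Rb=bayR(S0[2])
go(pt(S0,0,(-.03,0,.31)),[Rb[:,1],-Rb[:,1]],-Rb[:,2])
grab(viewer,"wrist","pics/w_stand")
E
```

```text
(np.float64(1.3200080918122905), array([ 0.74346666,  0.3006792 , -0.64784926,  1.736235  ,  0.19536084,
        1.1699124 , -1.5303032 ]))
1.925 [ 0.532 -0.143  0.28 ]
(np.float64(1.7644442254546158), array([ 0.45506657,  0.22700041, -1.23597925,  1.99240172,  0.72586194,
        0.92604507,  0.23450489]))
3.5333 [0.519 0.222 0.288]
```

View pics/w_stand.png

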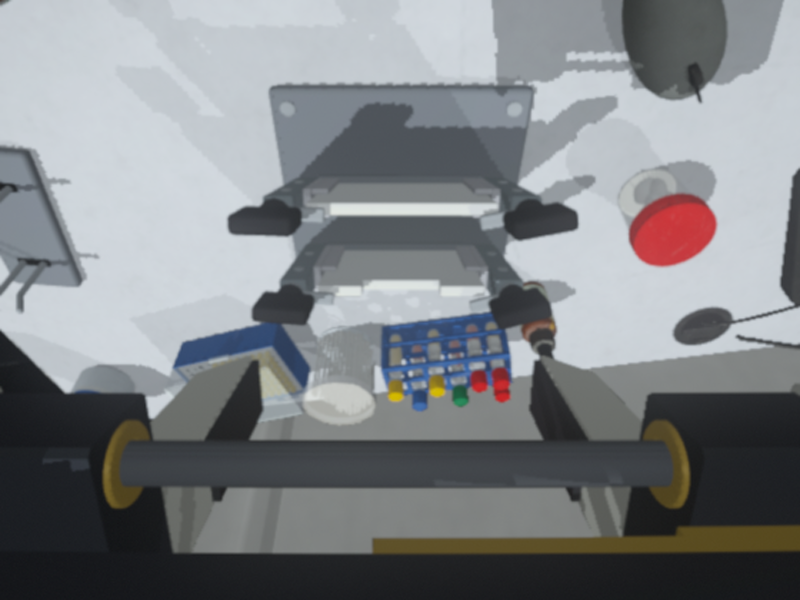

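View pics/w_rack.png

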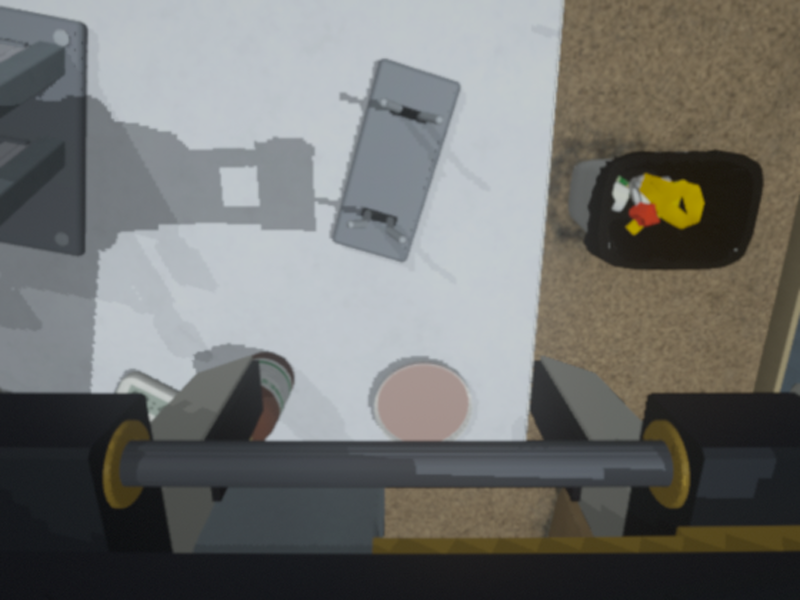

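Wrist view: the far bay (lower row) holds the notched plate, since the top edge is stepped between (363,285) and (438,285). The near bay's edge is unbroken (330–472, 209), so that is the plain plate. The rack's corners are at (380,59), (461,83), (407,262), (333,240). I'll enlarge the stand for a fine fit.

Run:
```python
from h import *; import pickle
im=cv2.imread("pics/w_stand_raw.png"); c=pickle.load(open("pics/w_stand.pkl","rb"))
a=cv2.resize(im[115:235,155:410],None,fx=3.13,fy=3.13,interpolation=cv2.INTER_CUBIC)
# overlay of coarse model: knob tops, plate tops
for n in (0,1):
    for y in (1,-1):
        q=np.array([pt(S0,n,(dx,.078*y+dy,.156)) for dx,dy in ((.006,.018),(.006,-.018),(-.006,-.018),(-.006,.018))])
        cv2.polylines(a,[np.int32((proj(c,q)-[155,115]+.5)*3.13)],True,(0,0,255),1)
cv2.imwrite("pics/stand2.png",a);print(a.shape, np.round(R.from_matrix(bayR(S0[2])).inv().apply(c["eye"]-pt(S0,0,(0,0,0))),3))
```

```text
(376, 798, 3) [-0.116  0.     0.466]
```

View pics/stand2.png

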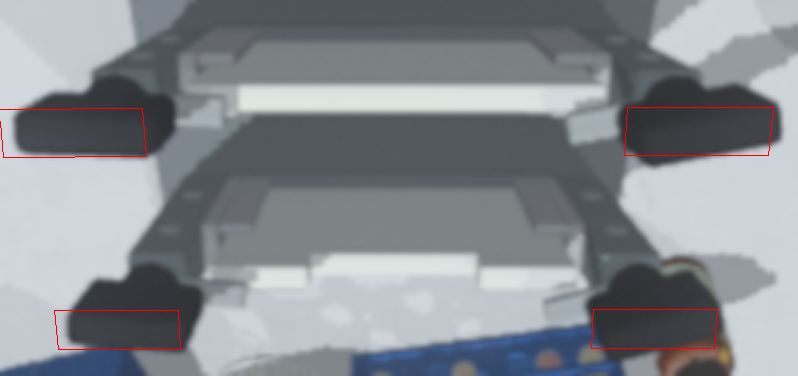

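Run:
```python
from h import *; import pickle
c=pickle.load(open("pics/w_stand.pkl","rb"))
cr=lambda a:np.array(a,float)/3.13+[155,115]-.5
# far plate top: notch corners, -x and +x edges
obs=[((-.004,-.028,.095),(310,254),0),((-.004,.028,.095),(478,254),0),
     ((-.004,-.028,.110),(306,267),0),((-.004,.028,.110),(479,267),0),((.004,-.028,.110),(306,288),0),((.004,.028,.110),(481,289),0),
     ((-.004,0,.110),(424,85),1),((.004,0,.110),(424,112),1)]
Pm=cr([o[1] for o in obs])
ct,cs=pickle,None
from bench import viewer
ct,cs=viewer.get_calibration("top"),viewer.get_calibration("scene")
kn=[(0,1),(0,-1),(1,1),(1,-1)]
T=np.array([(474,132),(711,173),(457,237),(692,280)],float); T=np.c_[238+(T[:,0]-396)/4.4,138+T[:,1]/4.4]
S=np.array([(118,122),(280,58),(186,157),(348,88)],float); S=np.c_[218+S[:,0]/4.4,178+S[:,1]/4.4]
def f(s,full=False):
    P=np.array([pt(s,n,(0,.078*y,.139)) for n,y in kn])
    d=proj(c,[pt(s,o[2],o[0]) for o in obs])-Pm
    d[6:,0]=0
    return np.r_[d.ravel(),(proj(ct,P)-T).ravel()*.5,(proj(cs,P)-S).ravel()*.5]
r=least_squares(f,S0); print("stand",np.round(r.x,4)); print(np.round(r.fun[:16].reshape(-1,2),1).tolist(),np.round(r.fun[16:],1))
print(np.round(np.sqrt(np.diag(np.linalg.inv(r.jac.T@r.jac))),4))
cw=pickle.load(open("pics/w_rack.pkl","rb"))
C=np.array([(461,83),(380,59),(333,240),(407,262)])/1.42857-.3
L=[(.033,-.075,.012),(-.033,-.075,.012),(-.033,.075,.012),(.033,.075,.012)]
L0=L;best=None
for k in range(4):
    L=L0[k:]+L0[:k]
    for y in (1.3,-1.8):
        q=least_squares(lambda q:(proj(cw,[rackpt(q,p) for p in L])-C).ravel(),[.58,-.14,y])
        if best is None or q.cost<best.cost: best=q
print("rack",np.round(best.x,4),np.round(best.fun,1))
```

```text
stand [ 0.6715  0.1967 -0.1839  0.0209]
[[0.1, -0.1], [-0.7, -0.3], [0.4, -0.0], [0.1, -0.2], [0.6, 0.7], [-0.7, 0.2], [0.0, -0.2], [0.0, 0.1]] [-0.3  0.5 -0.5  0.5 -0.5  0.5 -0.3  0.2 -0.1  0.2 -0.  -0.1 -0.4  0.2
 -0.2 -0.1]
[0.0017 0.0008 0.0154 0.002 ]
rack [ 0.5809 -0.1412 -1.8472] [-57.2 -17.7  58.2  17.   52.7  18.6 -52.3 -11.3]
```

```bash
sed -i 's/^S0=.*/S0=[0.6715,0.1967,-0.1839,0.0209]; R0=[0.5819,-0.1416,1.3033]/' h.py
cat >> h.py <<'E'
GD=.0188
def fpose(p,ang=0,flip=1):
    """TCP pose for grasp point p in far bay frame, jaws along bay x turned by ang about bay z"""
    Rb=bayR(S0[2]); x=Rb@np.array([np.cos(ang),np.sin(ang),0])*flip
    return pt(S0,0,np.array(p)-[0,0,GD]), toolq(x,-Rb[:,2])
E
python3 - <<'E'
from h import *; import pickle
from bench import manip
cw=pickle.load(open("pics/w_rack.pkl","rb"))
C=np.array([(461,83),(380,59),(333,240),(407,262)])/1.42857-.3
L0=[(.033,.075,.012),(-.033,.075,.012),(-.033,-.075,.012),(.033,-.075,.012)];best=None
for k in range(4):
    L=L0[k:]+L0[:k]
    for y in (1.3,-1.8):
        q=least_squares(lambda q:(proj(cw,[rackpt(q,p) for p in L])-C).ravel(),[.58,-.14,y])
        if best is None or q.cost<best.cost: best=q
print("rack",np.round(best.x,4),np.round(best.fun,1))
for nm,y,a0,a1 in(("L",.078,.15,1.42),("R",-.078,-.05,-1.42)):
  for fl in(1,-1):
    for p,a in (((.02,y,.22),a0),((0,y,.148),a0),((0,y,.148),a1)):
        s=manip.solve_ik(*fpose(p,a,fl)); print(nm,fl,p,a,None if s is None else np.round(s,2))
for fl in (1,-1):
    for p in ((.014,0,.2),(0,0,.098),(0,0,.25)):
        s=manip.solve_ik(*fpose(p,0,fl)); print("P",fl,p,None if s is None else np.round(s,2))
r=best.x
for fl in (1,-1):
  for z in (.107,.22):
    x=R.from_euler('z',r[2]).apply([fl,0,0]); s=manip.solve_ik(rackpt(r,[0,0,z-GD]),toolq(x,[0,0,-1])); print("K",fl,z,None if s is None else np.round(s,2))
E
```

```text
rack [ 0.5825 -0.1408  1.2878] [ 1.5 -1.  -0.4 -2.6 -1.3  2.6  0.1  2. ]
L 1 (0.02, 0.078, 0.22) 0.15 [-0.03  0.48 -0.78  1.81  0.91  0.9  -1.31]
L 1 (0, 0.078, 0.148) 0.15 [-0.08  0.59 -0.71  1.84  1.05  0.81 -1.43]
L 1 (0, 0.078, 0.148) 1.42 [ 0.02  0.65 -0.86  1.84  1.15  0.89 -0.21]
L -1 (0.02, 0.078, 0.22) 0.15 [ 0.25  0.74 -1.27  1.8   1.23  1.18  1.67]
L -1 (0, 0.078, 0.148) 0.15 [ 0.19  0.81 -1.15  1.83  1.34  1.1   1.59]
L -1 (0, 0.078, 0.148) 1.42 [-1.41  0.8   1.13  1.88 -0.78  0.61 -1.87]
R 1 (0.02, -0.078, 0.22) -0.05 [ 0.29  0.3  -0.8   2.03  0.79  0.68 -1.26]
R 1 (0, -0.078, 0.148) -0.05 [ 0.17  0.42 -0.66  2.07  1.01  0.59 -1.47]
R 1 (0, -0.078, 0.148) -1.42 [-0.97  0.42  0.69  2.1  -0.11  0.33 -1.88]
R -1 (0.02, -0.078, 0.22) -0.05 [ 0.65  0.55 -1.32  2.02  1.12  0.94  1.66]
R -1 (0, -0.078, 0.148) -0.05 [ 0.52  0.65 -1.17  2.06  1.3   0.88  1.51]
R -1 (0, -0.078, 0.148) -1.42 [ 0.39  0.52 -0.95  2.06  1.18  0.73  0.2 ]
P 1 (0.014, 0, 0.2) [ 0.09  0.41 -0.75  1.94  0.9   0.76 -1.4 ]
P 1 (0, 0, 0.098) [-0.01  0.59 -0.61  1.95  1.14  0.65 -1.59]
P 1 (0, 0, 0.25) [ 0.13  0.32 -0.82  1.97  0.8   0.8  -1.35]
P -1 (0.014, 0, 0.2) [ 0.41  0.66 -1.25  1.94  1.22  1.04  1.56]
P -1 (0, 0, 0.098) [ 0.3   0.79 -1.06  1.94  1.4   0.94  1.44]
P -1 (0, 0, 0.25) [ 0.46  0.58 -1.34  1.96  1.12  1.06  1.59]
K 1 0.107 [ 0.73  0.66 -0.73  1.78  0.54  0.91  1.05]
K 1 0.22 [ 0.84  0.56 -0.89  1.7   0.48  1.12  1.1 ]
K -1 0.107 [-0.15  0.58  0.46  1.81 -0.34  0.82 -1.38]
K -1 0.22 [-0.16  0.43  0.46  1.73 -0.22  1.03 -1.48]
```

```bash
sed -i 's/R0=.*/R0=[0.5822,-0.1412,1.295]/' h.py
cat > clamp.py <<'E'
from h import *
from bench import manip,effector,viewer
import sys
def st(t): print(t,round(manip.current_clock(),2),"gap",round(manip.current_finger_gap(),4),"F",np.round(manip.current_force(),1),flush=True)
def clamp(y,a0,a1,fl):
    p,q=fpose((.02,y,.215),a0,fl); manip.move_pose(p,q)
    manip.servo_line(fpose((.02,y,.148),a0,fl)[0],vel=.1); st("down")
    effector.close(3); st("touch")
    manip.servo_line(fpose((0,y,.148),a0,fl)[0],vel=.08); st("centred")
    effector.close(30); st("grip")
    j=np.array(manip.current_q()); j[6]+=a1-a0; manip.movej(j); st("turned")
    grab(viewer,"wrist",f"pics/turn{'L' if y>0 else 'R'}")
    effector.open_jaws(); st("open")
    manip.servo_line(fpose((0,y,.225),0,fl)[0],vel=.15)
if sys.argv[1]=="L": clamp(.078,.15,1.42,1)
else: clamp(-.078,-.05,-1.42,-1)
E
python3 clamp.py L
```

```text
down 5.78 gap 0.0914 F [ 0.4  0.1 -0. ]
touch 6.8 gap 0.0375 F [-7.5 -1.6  1. ]
centred 7.2 gap 0.0164 F [ 8.   0.4 -1.3]
grip 7.42 gap 0.0121 F [ 8.7 -0.2 -1.1]
turned 8.57 gap 0.0115 F [-0.4  0.3  0.1]
open 9.94 gap 0.0917 F [ 0.3  0.9 -0.3]
```

```bash
sed -i 's/^def st(t):.*/def st(t): print(t,round(manip.current_clock(),2),"gap",round(manip.current_finger_gap(),4),"F",np.round(bayR(S0[2]).T@manip.current_force(),1),"tcp",np.round(1e3*bayR(S0[2]).T@(np.array(manip.current_tool_pos())-pt(S0,0,(0,0,0))),1),flush=True)/' clamp.py
python3 clamp.py R; python3 -c "
import cv2,numpy as np
a=[cv2.resize(cv2.imread(f'pics/turn{s}_raw.png'),(400,300)) for s in 'LR'];cv2.imwrite('pics/turns.png',np.hstack(a))"
```

```text
down 13.04 gap 0.0919 F [-0.1 -0.3 -1.1] tcp [ 20.1 -77.4 129.6]
touch 14.04 gap 0.0385 F [-6.1 -0.6  4.3] tcp [ 17.  -77.9 129. ]
centred 14.44 gap 0.014 F [ 6.5  1.  -3.9] tcp [  2.7 -78.1 129.4]
grip 14.66 gap 0.012 F [ 5.9  0.7 -3.5] tcp [  3.5 -78.  129.4]
turned 15.9 gap 0.0117 F [-0.2 -1.  -0.1] tcp [  3.9 -78.1 129.4]
open 17.27 gap 0.0917 F [-0.7 -0.2  0.9] tcp [  3.5 -78.  129.4]
```

View pics/turns.png

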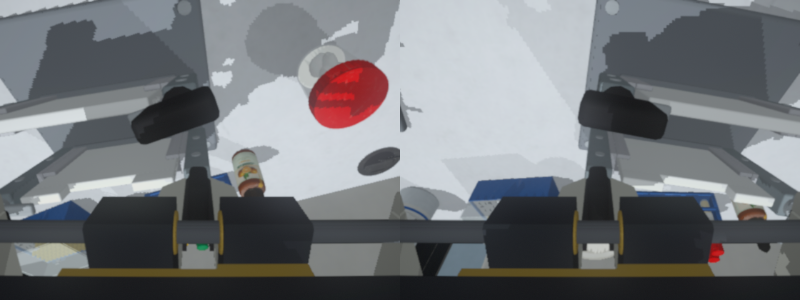

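Both clamps turned (gap 12 mm on the bar, no residual torque); the knob axis is 3.5 mm beyond the model in x. Now the plate.

```bash
cat > plate.py <<'E'
import sys; sys.argv=["x","none"]
src=open("clamp.py").read().split("if sys.argv")[0]; exec(src)
E
python3 - <<'E'
exec(open("plate.py").read())
fl=-1
p,q=fpose((.016,0,.215),0,fl); manip.move_pose(p,q)
manip.servo_line(fpose((.016,0,.13),0,fl)[0],vel=.15); st("mid")
grab(viewer,"wrist","pics/pre")
z=.13
while z>.0985:
    z-=.004 if z>.103 else .002; z=max(z,.098)
    manip.servo_line(fpose((.016,0,z),0,fl)[0],vel=.05)
    if np.linalg.norm(manip.current_force())>8: st("contact"); break
st("down")
effector.close(3); st("touch")
E
```

```text
mid 19.78 gap 0.0921 F [-0.3  0.   0.3] tcp [ 16.1   0.6 111.8]
down 22.08 gap 0.0917 F [-0.  -1.   4.8] tcp [16.1  0.4 79.8]
touch 23.32 gap 0.0203 F [-4.9 -1.   4.1] tcp [12.8 -0.  79.1]
```

View pics/pre.png

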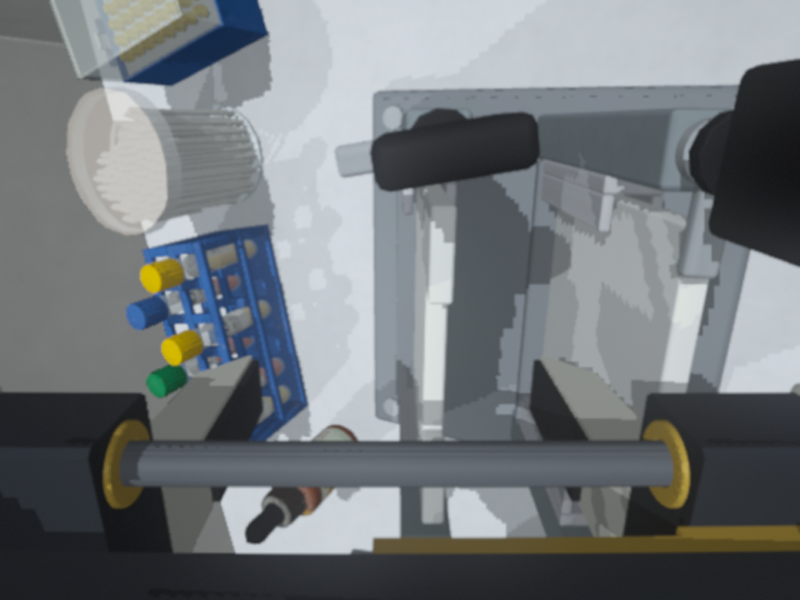

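View: the right knob is open at (455,150), the plate's right shoulder is at (440,245), and the fingers straddle the plate. A light 4.8 N shows at the bottom, so I back off 2 mm, centre and grip.

Run:
```python
exec(open("plate.py").read())
fl=-1
manip.servo_line(fpose((.016,0,.1),0,fl)[0],vel=.05); st("raised")
manip.servo_line(fpose((.004,0,.1),0,fl)[0],vel=.05); st("centred")
effector.close(10); st("grip10")
effector.close(45); st("grip")
x=(bayR(S0[2]).T@(np.array(manip.current_tool_pos())-pt(S0,0,(0,0,0))))[0]
for dz in (.01,.04,.08,.105):
    manip.servo_line(fpose((x,0,.1+dz),0,fl)[0],vel=.08); st(f"lift{dz}")
manip.sleep(.1)
grab(viewer,"scene","pics/lift")
s=cv2.imread("pics/lift_raw.png"); cv2.imwrite("pics/lift.png",cv2.resize(s[90:270,170:350],(600,600),interpolation=cv2.INTER_CUBIC))
```

```text
raised 23.57 gap 0.0224 F [-6.1  0.4 -1.2] tcp [14.  -0.2 80.8]
centred 23.96 gap 0.0081 F [-1.   0.1 -1.8] tcp [ 4.8  0.2 81.4]
grip10 24.18 gap 0.0079 F [-0.2 -0.   0. ] tcp [ 4.9  0.1 81.4]
grip 24.39 gap 0.0078 F [ 0.8 -0.   1.6] tcp [ 4.7  0.1 81.4]
lift0.01 24.67 gap 0.0078 F [-1.2  0.  -2.9] tcp [ 4.9  0.3 91.8]
lift0.04 25.19 gap 0.0077 F [-1.  -0.2 -2.9] tcp [  5.1   0.  121.7]
lift0.08 25.84 gap 0.0075 F [-1.6 -0.2 -2. ] tcp [  5.   -0.3 161.4]
lift0.105 26.3 gap 0.0076 F [-1.2 -0.2 -2.8] tcp [5.100e+00 1.000e-01 1.866e+02]
```

View pics/lift.png

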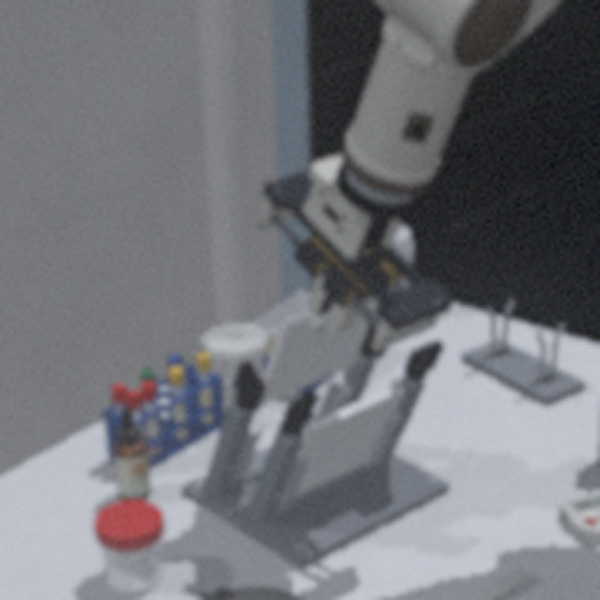

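Plate is held, square, above the slot, and the plain plate and clamps are undisturbed. On to the rack.

```bash
cat > hov.py <<'E'
exec(open("plate.py").read())
def kpose(z,fl,dx=0,dy=0):
    x=R.from_euler('z',R0[2]).apply([fl,0,0]); return rackpt(R0,[dx,dy,z-GD]),toolq(x,[0,0,-1])
E
python3 - <<'E'
exec(open("hov.py").read())
manip.servo_line(fpose((.005,0,.295),0,-1)[0],vel=.15); st("up")
manip.servo_line([.53,.02,.31],vel=.2); print("side",manip.current_clock())
c=[]
for fl in (1,-1):
    s=manip.solve_ik(*kpose(.27,fl))
    if s is not None: c.append((np.abs(s-manip.current_q()).max(),fl,s)); print(fl,np.round(s-manip.current_q(),2))
d,fl,s=min(c,key=lambda t:t[0]); manip.movej(s); st("hover"); print("fl",fl,np.round(manip.current_tool_pos(),4),kpose(.27,fl)[0])
manip.sleep(.3)
grab(viewer,"wrist","pics/hov"); grab(viewer,"top","pics/hovt"); grab(viewer,"scene","pics/hovs")
a=cv2.resize(cv2.imread("pics/hov_raw.png"),(440,330)); 
b=cv2.resize(cv2.imread("pics/hovs_raw.png")[120:220,280:380],(350,330),interpolation=cv2.INTER_CUBIC)
cv2.imwrite("pics/hov2.png",np.hstack([a,b]))
E
```

```text
up 27.2 gap 0.0076 F [-0.9 -0.6 -2.5] tcp [  4.9  -0.9 275.4]Traceback (most recent call last):
  File "<stdin>", line 3, in <module>
bench.PlanningError: the arm cannot follow that straight line within its joint ranges
```

Run:
```python
exec(open("hov.py").read())
q0=np.array(manip.current_q()); print(np.round(q0,2))
p0=np.array(manip.current_tool_pos())
for fl in (1,-1):
    for pos in ([.53,.05,.33],[.55,.1,.33]):
      for k in (.5,):
        h0=S0[2]+np.pi; h1=R0[2]+(np.pi if fl==-1 else 0); 
        h=h0+k*(h1-h0); s=manip.solve_ik(pos,toolq([np.cos(h),np.sin(h),0],[0,0,-1]))
        print("via",fl,pos,None if s is None else np.round(s-q0,2))
    s=manip.solve_ik(*kpose(.29,fl)); print("hov",fl,None if s is None else np.round(s-q0,2))
```

```text
[ 0.52  0.5  -1.41  1.94  1.01  1.09  1.66]
via 1 [0.53, 0.05, 0.33] [ 0.36 -0.02  0.04 -0.24 -0.53  0.28 -0.1 ]
via 1 [0.55, 0.1, 0.33] [ 0.2   0.03  0.08 -0.3  -0.49  0.3  -0.2 ]
hov 1 [ 0.48  0.1   0.24 -0.32 -0.44  0.22 -0.63]
via -1 [0.53, 0.05, 0.33] [-1.7  -0.06  2.78 -0.18 -1.45  0.23 -3.96]
via -1 [0.55, 0.1, 0.33] [-1.72  0.02  2.77 -0.25 -1.53  0.28 -3.99]
hov -1 [-1.2   0.22  2.77 -0.27 -1.73  0.27 -2.71]
```

Run:
```python
exec(open("hov.py").read())
h=(S0[2]+np.pi+R0[2])/2
manip.move_pose([.53,.05,.33],toolq([np.cos(h),np.sin(h),0],[0,0,-1])); st("via")
manip.move_pose(*kpose(.29,1)); 
manip.servo_line(kpose(.22,1)[0],vel=.12); st("hover"); print(np.round(manip.current_tool_pos(),4),kpose(.22,1)[0])
manip.sleep(.3)
grab(viewer,"wrist","pics/hov"); grab(viewer,"top","pics/hovt"); grab(viewer,"scene","pics/hovs")
a=cv2.resize(cv2.imread("pics/hov_raw.png"),(440,330)); 
b=cv2.resize(cv2.imread("pics/hovs_raw.png")[120:220,280:380],(350,330),interpolation=cv2.INTER_CUBIC)
cv2.imwrite("pics/hov2.png",np.hstack([a,b]))
```

```text
via 27.95 gap 0.0073 F [-1.5  0.8 -1.2] tcp [  28.2 -170.1  326.8]
hover 29.52 gap 0.0077 F [-0.8 -0.8 -2. ] tcp [  53.3 -347.9  174.8]
[ 0.5827 -0.1407  0.2018] [ 0.5822 -0.1412  0.2012]
```

View pics/hov2.png

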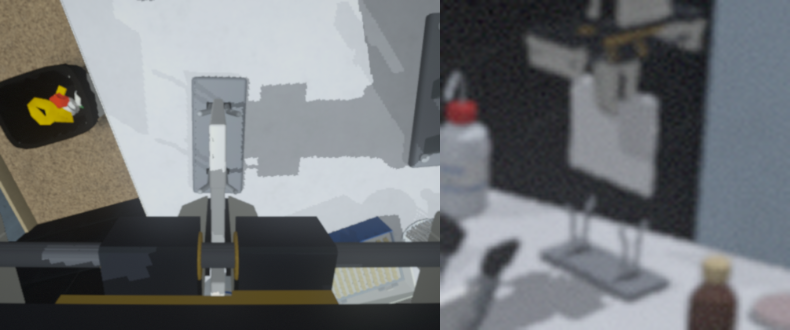

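The plate hangs upright over the rack, notch up. Its edge is at column 218 and the base spans 192–247, so it is centred. I compare the model's corners and posts with this picture before lowering.

Run:
```python
from h import *; import pickle
c=pickle.load(open("pics/hov.pkl","rb")); im=cv2.imread("pics/hov_raw.png")
q=proj(c,[rackpt(R0,p) for p in ((.033,.075,.012),(.033,-.075,.012),(-.033,-.075,.012),(-.033,.075,.012))])
x0,y0,k=215,80,3.9
a=cv2.resize(im[y0:y0+145,x0:x0+130],None,fx=k,fy=k,interpolation=cv2.INTER_CUBIC)
t=lambda P:np.int32((P-[x0,y0]+.5)*k)
cv2.polylines(a,[t(q)],True,(0,0,255),1)
for sx in(1,-1):
  for sy in (1,-1):
    P=proj(c,[rackpt(R0,(sx*.0095,sy*.042,.012)),rackpt(R0,(sx*.0095,sy*.042,.058)),rackpt(R0,(sx*.019,sy*.042,.076))]); cv2.polylines(a,[t(P)],False,(0,255,0),1)
cv2.imwrite("pics/ov.png",a);print(a.shape)
```

```text
(566, 507, 3)
```

View pics/ov.png

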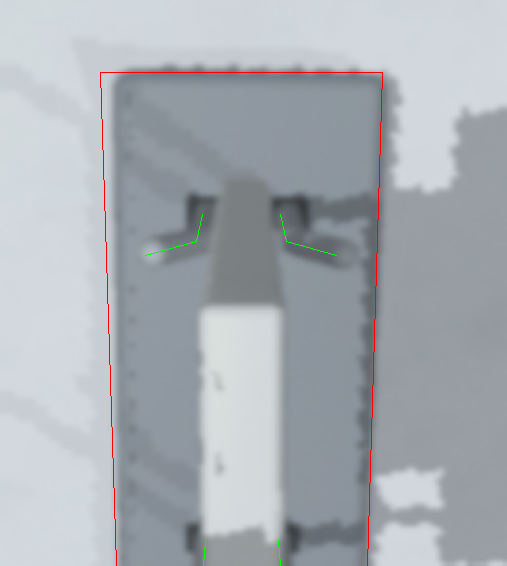

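The rack sits about 1–2 mm to +x and is turned slightly (top posts at 153/347 against the model's 145/336). I correct by +1 mm and −0.01 rad, then lower with force watch.

```bash
sed -i 's/R0=.*/R0=[0.5825,-0.1402,1.285]/' h.py
python3 - <<'E'
exec(open("hov.py").read())
def k(z,v): manip.servo_line(*kpose(z,1),vel=v)
k(.2,.08); k(.135,.08); manip.sleep(.2)
F0=np.array(manip.current_force()); print("F0",F0.round(1),manip.current_clock())
z=.135
while z>.098:
    z-=.0015; k(z,.03)
    d=np.array(manip.current_force())-F0
    if d[2]>3 or np.linalg.norm(d)>8: print("contact",z,d.round(1)); break
manip.sleep(.2); print(z,(np.array(manip.current_force())-F0).round(1),np.round(manip.current_tool_pos(),4),manip.current_clock())
grab(viewer,"scene","pics/set"); grab(viewer,"wrist","pics/setw")
a=cv2.resize(cv2.imread("pics/setw_raw.png"),(440,330)); 
b=cv2.resize(cv2.imread("pics/set_raw.png")[140:220,285:370],(350,330),interpolation=cv2.INTER_CUBIC)
cv2.imwrite("pics/set2.png",np.hstack([a,b]))
E
```

```text
F0 [ 0.1 -0.2 -2.2] 31.5333
contact 0.10949999999999999 [-5.   1.5  8.8]
0.10949999999999999 [-3.5  0.   8.5] [ 0.5826 -0.1399  0.0919] 35.9833
```

View pics/set2.png

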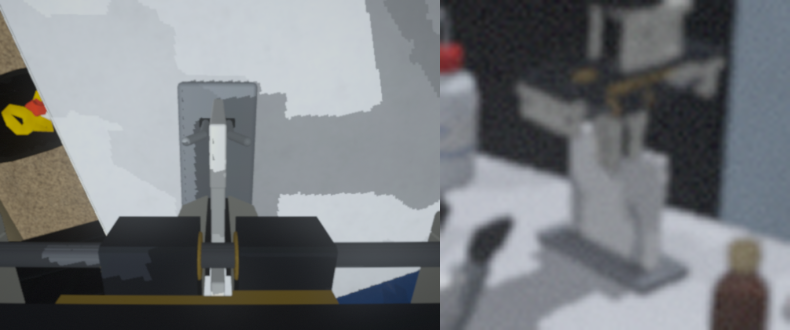

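The plate is on the base between the posts and contact came at the expected height. Release, retreat, check.

Run:
```python
exec(open("hov.py").read())
effector.open_jaws(); st("rel")
manip.servo_line(kpose(.17,1)[0],vel=.08); manip.servo_line(kpose(.27,1)[0],vel=.15); manip.sleep(.5); st("up")
grab(viewer,"wrist","pics/fin"); grab(viewer,"scene","pics/fins")
im=cv2.imread("pics/fin_raw.png"); c=viewer.get_calibration("wrist")
for o in ((0,.06,.122),(0,-.06,.122),(0,.028,.107),(0,-.028,.107)):
    u=proj(c,rackpt(R0,o))[0]; cv2.circle(im,tuple(np.int32(u+.5)),2,(0,0,255),-1)
a=im[0:300,100:460]; a=cv2.resize(a,(440,367))
b=cv2.resize(cv2.imread("pics/fins_raw.png")[140:260,220:370],(360,288),interpolation=cv2.INTER_CUBIC)
b=cv2.copyMakeBorder(b,0,79,0,0,cv2.BORDER_CONSTANT)
cv2.imwrite("pics/fin2.png",np.hstack([a,b])); print(manip.current_clock())
```

```text
rel 37.46 gap 0.0917 F [ 0.2 -0.3  0.4] tcp [   6.  -347.5   74.2]
up 39.68 gap 0.092 F [-0.6  0.4  0.6] tcp [  73.7 -347.4  219.5]
39.7833
```

The picture limit is reached, so I check numerically: bright top-edge pixels of the plate against the model.

Run:
```python
from h import *; from bench import viewer
im=cv2.imread("pics/fin_raw.png").astype(int); c=viewer.get_calibration("wrist")
g=im.mean(2)
# across-profile at several points along the plate's top edge
for y in (-.05,-.04,.04,.05):
    xs=np.linspace(-.02,.02,21); P=proj(c,[rackpt(R0,(x,y,.122)) for x in xs])
    print(y,[int(g[int(v),int(u)]) if 0<=v<420 and 0<=u<560 else -1 for u,v in P+.5])
ys=np.arange(-.07,.071,.005)
for z in(.122,.107):
    P=proj(c,[rackpt(R0,(0,y,z)) for y in ys]); print(z,[int(g[int(v),int(u)]) if 0<=v<420 and 0<=u<560 else -1 for u,v in P+.5])
```

```text
-0.05 [201, 201, 201, 202, 202, 201, 201, 201, 191, 195, 207, 209, 195, 199, 202, 201, 201, 201, 202, 202, 202]
-0.04 [202, 201, 201, 200, 201, 201, 201, 201, 193, 206, 209, 209, 196, 199, 201, 202, 202, 202, 202, 202, 201]
0.04 [126, 129, 129, 128, 128, 128, 128, 128, 130, 202, 209, 204, 162, 97, 96, 96, 95, 95, 96, 96, 95]
0.05 [128, 135, 133, 104, 95, 94, 94, 102, 134, 206, 209, 208, 197, 91, 90, 91, 91, 92, 105, 105, 96]
0.122 [201, 201, 202, 209, 207, 209, 209, 207, 208, 154, 168, 208, 209, 209, 207, 208, 209, 209, 208, 209, 206, 209, 209, 209, 209, 207, 207, 115, 130]
0.107 [202, 201, 209, 209, 209, 209, 209, 207, 125, 168, 206, 209, 209, 205, 209, 208, 207, 209, 209, 206, 206, 209, 209, 208, 209, 209, 197, 115, 133]
```

Top edge lies within about 1 mm of the rack's centre line at both ends and spans about −57…+60 mm along it, so it is upright and in line.

```bash
python3 -c "
from bench import manip
manip.hand_in(); print(manip.current_clock())"
```

```text
the job is handed in; nothing more can be done
the job is handed in; nothing more can be done
```

The notched plate is standing upright in the drain rack, notch uppermost, and the job was handed in at about 40 s of the 64 s allowed. No verdict was reported.

- **What I did:** The notched plate was in the far bay. I turned both far clamps to about 1.42 rad, gripping each knob bar. I then gripped the plate in its notch, drew it out along the slot and lowered it between the posts until it touched the base. The arm is clear above it.
- **Plate position:** In the last wrist picture the top edge lies within about 1 mm of the rack's centre line at both ends. It is in line with the rack and within a few millimetres of centre along it.
- **Contact and release:** Contact came within about 3 mm of the expected height, at roughly 9 N. The tool force was near zero after release.
- **Clamps:** I did not measure the joint angles directly. The bars were gripped at 12 mm and showed no leftover force after turning, and the pictures taken then show both bars swung open.
- **Deviations:** The stand was about 3.5 mm off my fitted model, and the rack 1–2 mm off; both were corrected on the way. A light 5 N contact showed while lowering onto the plate, cause not identified, so I backed off 2 mm. One straight-line move was refused, so I went by a joint-space waypoint instead.
- **Not checked:** The 12-picture limit was used up, so the final picture was checked only by pixel values around the plate. The plain plate, its clamps and the bystanders were not re-checked at the end; the plain plate and its clamps looked undisturbed in the picture taken during the lift.

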